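# Sort the print batch and present the ballasted boat

### The arm

A 7-joint arm with a two-finger parallel gripper is mounted at the origin on the work surface. World frame = base frame: x ahead of the robot, y to its left, z up, the work surface at z = 0. Lengths are in m, angles in rad, forces in N, time in s.
With the tool pointing down it reaches from about 0.425 to 0.925 m from the base axis. Payload 6.8 kg.
Tool frame: the origin (TCP) lies where the fingers leave the gripper's body, on its centre line; the fingertips stand 73 mm ahead of it and the grasp point (between the pads) lies 54 mm ahead of it; z points along the fingers, y is the line along which they close (so a half turn about z gives the same grasp; the last joint's range is limited). The gripper opens to 85 mm and grips with 20 to 120 N. Pads are 22 mm wide; open, the fingers measure 114 mm over their backs; the gripper's body (76 mm by 85 mm) begins 54 mm behind the grasp point. The pads swing forward as they close: fully open they stand 13 mm farther back than shut.
Start: joints at [1.121, 0.477, 0.022, 1.555, -0.011, 1.109, -0.083], TCP at [0.226, -0.636, 0.304] pointing down, gripper open.
Joint ranges: [-2.96, 2.96], [-0.34, 2.1], [-1.41, 1.46], [0.24, 2.44], [-1.37, 4.51], [0.17, 1.92], [-2.96, 2.96]. Speed limits (rad/s): [2.39, 2.39, 3.14, 3.14, 3.14, 3.14, 3.14].

### API

Orientations are given as a rotation vector (axis times angle).
In Python, from bench import r gives the robot as it stands.
- The arm moves only by the shell command python3 drive.py 'ROWS' [OPENING] [FORCE]. ROWS is a JSON list of rows, 1 to 5 of them, each an object with the fields tx, ty, tz (the shift in mm), wx, wy, wz (a rotation vector in units of 0.2 rad); a field left out counts as zero; each row is the pose to reach, as a shift and turn from the pose commanded when the command began, along the tool's axes at that moment; what a row does not reach only later rows make up. A row lasts 1/10 s, in which the tool goes at most 0.05 m and 0.15 rad, less where a joint would pass 70% of its speed; a pose out of reach is approached as far as the arm can. OPENING is the finger opening in m, set as the command begins (- or left out keeps the last). The fingers move at their own pace and stop on an object; FORCE is the grip in N (left out, the last holds). Time passes only in rows, so rows that do not move let the fingers close. It prints the time, the measured TCP pose, the force, the opening and the grip force at its end. Input that does not fit is refused with a message, and nothing moves.
- r.get_obs(): the state, without advancing time (a new reading comes with each control period).
- r.grab_frame(name): name is "side" or "top"; returns (picture, depth): 400x640x3 uint8, blue, green, red; 400x640 float32, m along the optical axis (not along the pixel's ray), 0 where there is no reading.
- r.camera_info(name): a dict with "camera_matrix" (3x3 intrinsics, pixels), "k1" (the pictures are not rectified: a ray, as slopes to the right and down, at radius r is drawn at 1 + k1 r^2 times it, then the intrinsics apply), "R" (3x3) and "t" (3): a world point X has camera coordinates R X + t. Camera axes: x right, y down, z forward; pixel columns grow to the right and rows downward; lengths in m; the calibration is good to about 2 mm. A picture is of the moment at which its call begins. camera_info takes no time and is no camera call.
- r.hand_in(): hands the job in; it is judged then, once.
The state is a dict: "clock": time; "joints": joint angles; "qvel": joint speeds; "tau": joint torques, N m; "tcp_pos": TCP position; "orientation": TCP orientation; "contact_force": force on the tool from outside, world axes, zero at the start; "moment": the same for the moment, N m; "grip_width": finger opening in m; "gripper_force": force on a finger pad.
Only numpy, scipy, OpenCV 4.12 (cv2) and the standard library are available. Lean on these libraries where they do the work, as an engineer would, in place of code of your own. Each camera call takes 0.05 s, during which the arm holds its last target. There are 200 camera calls.

### The job

Sort the batch of prints on the build plate: first put the round hand knob in the square bin and the rod clamp block in the long tray. Then lift the two look-alike boats off the plate one at a time to feel which is heavier; the lighter one ends up standing upright back on the plate, and you finish while still holding the heavier one in the gripper, upright and still, over the middle of the round display stand with its keel about 10 cm above the top of the stand. Leave the spool, bottle, cutters and carton where they are.

Things in the scene. Friction and masses are not known exactly. Their poses are not given: they have to be found in the camera images.
- plate: fixed flat dark steel build plate, 260 (x) x 320 (y) x 4 mm, carrying the four prints, which stand upright in any of four places (about 70 in x and 90 in y from the middle, either way). Origin: middle of its underside, on the work surface; z up
- boat_1: tugboat, mm: 84 long (x, bow +x), 46 wide (y), 62 high. Flat vertical hull sides 46 apart, x -40 to +24, up to 30 above the keel; cabin 43 x 40 above, roof 50 x 42 at 46 to 50, chimney 12 diameter. Origin: middle of underside, z up. Stands on the plate. One boat hides a steel slug (0.26 to 0.36 kg in all), the other a plastic blank (0.08 to 0.11 kg); which is which varies and cannot be seen
- boat_2: the other tugboat: same outside shape, size, plastic and origin as boat_1. One of the two is heavy, the other light (weights under boat_1); which one varies from run to run and cannot be seen
- knob: round hand knob, a disc of 51 mm diameter and 22 mm high with a hub of 28 mm diameter on top, up to 34 mm; 0.04 kg. Origin: middle of its underside, z up. Stands on the plate, hub up; goes into the square bin
- block: rod clamp block: a foot 60 (x) x 26 (y) x 10 mm with a middle 34 (x) x 26 (y) mm rising to 34 mm, with a round rod hole through it along y; 0.04 kg. Origin: middle of its underside, z up. Stands on the plate; goes into the long tray
- bin: fixed square open bin, 120 x 120 x 40 mm high, walls and floor about 4 mm. Origin: middle of its underside, on the work surface. It and the tray lie side by side to the robot's left, in either order
- tray: fixed long open tray, 90 (x) x 160 (y) x 30 mm high, walls and floor about 4 mm. Origin: middle of its underside, on the work surface
- stand: fixed round display stand, 110 mm diameter, its flat top 25 mm above the work surface. Origin: middle of its underside, z up
- spool: bystander, not to be disturbed: small filament spool lying flat, 100 mm diameter, 50 mm high; origin at the middle of its underside
- bottle: bystander, not to be disturbed: closed glass bottle, 62 mm diameter, 190 mm high; origin at the middle of its underside
- cutters: bystander, not to be disturbed: flush cutters lying flat, 155 mm long and 16 mm high; origin at the pivot, jaws to +x, on the work surface
- card_box: bystander, not to be disturbed: closed carton, 60 (x) x 100 (y) x 40 mm high; origin at the middle of its underside

How it is judged:
On the way, in this order (a step that is already met when the one before it is completed fails the run):
1. the knob lies let go in the square bin and the clamp block lies let go in the long tray (x of knob in the frame of bin between -0.045 and 0.045 m and y of knob in the frame of bin between -0.045 and 0.045 m and z of knob in the frame of bin below 0.035 m and x of block in the frame of tray between -0.036 and 0.036 m and y of block in the frame of tray between -0.07 and 0.07 m and z of block in the frame of tray below 0.03 m and contact force between the fingers and knob below 0.05 N and contact force between the fingers and block below 0.05 N), for 0.2 s.
2. after that, the lighter boat is lifted at least 16 mm clear of the plate in the gripper while the heavier one stands on the plate (((contact force between the fingers and boat_1 above 0.5 N and z of boat_1 in the frame of plate above 0.02 m and contact force between boat_1 and plate below 0.05 N and contact force between boat_2 and plate above 1.8 N) or (contact force between the fingers and boat_2 above 0.5 N and z of boat_2 in the frame of plate above 0.02 m and contact force between boat_2 and plate below 0.05 N and contact force between boat_1 and plate above 1.8 N))), for 0.2 s.
At the end, for the whole second after the job is handed in: Knob in the bin, block in the tray, let go. Lighter boat stands let go, upright on the plate. Gripper holds the heavier boat still, within 15 degrees of upright, middle within 40 mm of the stand's axis, keel 40 to 180 mm above its top, touching nothing else (all of step 1 and linear speed of each of knob, block below 0.03 m/s and ((contact force between the fingers and boat_1 above 0.5 N and horizontal distance between boat_1 and stand below 0.04 m and z of boat_1 in the frame of stand between 0.065 and 0.205 m and angle between boat_1's own z axis and vertical below 0.26 rad and linear speed of boat_1 below 0.03 m/s and contact force between boat_1 and stand below 0.05 N and contact force between boat_2 and boat_1 below 0.05 N and contact force between boat_2 and plate between 0.4 and 1.8 N and contact force between the fingers and boat_2 below 0.05 N and angle between boat_2's own z axis and vertical below 0.15 rad and linear speed of boat_2 below 0.02 m/s) or (contact force between the fingers and boat_2 above 0.5 N and horizontal distance between boat_2 and stand below 0.04 m and z of boat_2 in the frame of stand between 0.065 and 0.205 m and angle between boat_2's own z axis and vertical below 0.26 rad and linear speed of boat_2 below 0.03 m/s and contact force between boat_2 and stand below 0.05 N and contact force between boat_1 and boat_2 below 0.05 N and contact force between boat_1 and plate between 0.4 and 1.8 N and contact force between the fingers and boat_1 below 0.05 N and angle between boat_1's own z axis and vertical below 0.15 rad and linear speed of boat_1 below 0.02 m/s))); the arm keeps its last pose, push and grip.
It fails at once if the spool is pushed more than 20 mm (distance of spool from where it was at the start of the episode above 0.02 m).
It fails at once if the bottle is pushed more than 20 mm (distance of bottle from where it was at the start of the episode above 0.02 m).
It fails at once if the cutters are pushed more than 20 mm (distance of cutters from where it was at the start of the episode above 0.02 m).
It fails at once if the carton is pushed more than 20 mm (distance of card_box from where it was at the start of the episode above 0.02 m).
It fails at once if a boat is tipped over (angle between any of boat_1, boat_2's own z axis and vertical above 0.8 rad).
It also fails if it takes over 72 s, if anything falls off the work surface, if the arm or the gripper's body presses on something with over 40 N, if the wrist force passes 120 N, or if a joint passes its speed limit or range.

## Working session

There is one attempt and no reset: what is moved stays moved. The work goes in short steps, Python scripts to look and compute and a shell command to move; the robot and the scene stay as the last step left them, time stands still between calls to the robot, and variables do not carry over. Pictures are saved under pics/ and viewed, at most 10 in all, crops included, and the job is handed in when it is done.

```bash
ls; mkdir -p pics; python3 - <<'E'
from bench import r
import cv2,numpy as np
o=r.get_obs();print({k:np.round(v,3) for k,v in o.items()})
for n in("side","top"):
    c=r.camera_info(n);print(n,{k:np.round(v,4).tolist() for k,v in c.items()})
    p,d=r.grab_frame(n);cv2.imwrite(f'pics/{n}0.png',p);np.save(f'pics/{n}0.npy',d)
    print((d>0).mean(),d.max())
E
```

```text
bench.py
drive.py
pics
{'clock': np.float64(0.0), 'joints': array([ 1.121,  0.478,  0.022,  1.556, -0.012,  1.109, -0.083]), 'qvel': array([ 0.001,  0.   ,  0.002,  0.001, -0.002, -0.   , -0.001]), 'tau': array([ 0.0000e+00, -5.9645e+01,  1.6080e+00, -2.8119e+01,  1.2000e-02,
        9.0000e-03,  0.0000e+00]), 'tcp_pos': array([ 0.226, -0.636,  0.303]), 'orientation': array([-3.094e+00, -5.340e-01,  1.000e-03]), 'contact_force': array([0.223, 1.061, 0.021]), 'moment': array([ 0.015,  0.013, -0.035]), 'gripper_force': np.float64(0.0), 'grip_width': np.float64(0.085)}
side {'camera_matrix': [[474.7617, 0.0, 312.3679], [0.0, 474.7617, 197.0455], [0.0, 0.0, 1.0]], 'k1': -0.0516, 'R': [[-0.94, -0.3407, -0.0158], [-0.1839, 0.5451, -0.8179], [0.2873, -0.766, -0.5751]], 't': [0.5393, 0.1639, 0.976]}
0.99594921875 3.6618717
top {'camera_matrix': [[374.0262, 0.0, 315.3587], [0.0, 374.0262, 201.6082], [0.0, 0.0, 1.0]], 'k1': -0.0627, 'R': [[-0.0251, -0.9995, 0.0215], [-0.9816, 0.0206, -0.19], [0.1895, -0.0258, -0.9815]], 't': [-0.0683, 0.6186, 0.7736]}
0.99603125 1.9223052
```

View pics/top0.png

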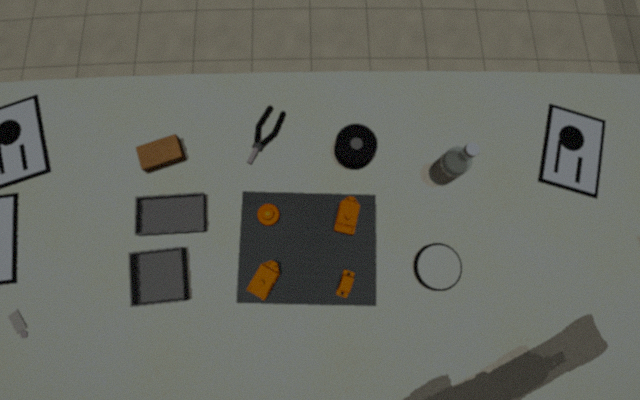

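View pics/side0.png

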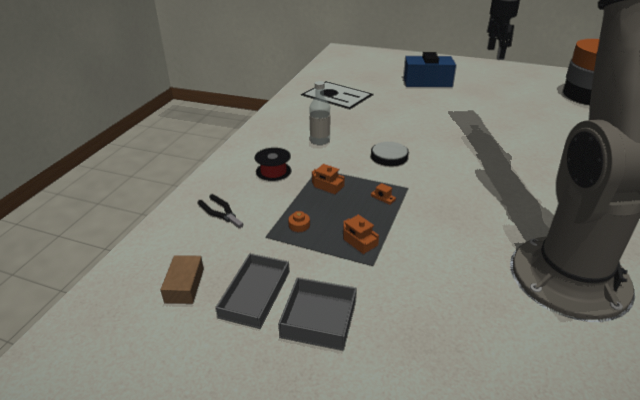

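Top view: knob (268,214), boat A (347,215), boat B (264,280), block (345,284), tray (171,214), bin (159,276), stand (438,267). The side view agrees: the tray is the farther one and the bin the nearer one.

```bash
cat > h.py <<'E'
import cv2,numpy as np
from bench import r
def cam(n):
    c=r.camera_info(n);return np.array(c["camera_matrix"]),np.array([c["k1"],0,0,0.]),np.array(c["R"]),np.array(c["t"])
def rays(n,px):
    K,D,R,t=cam(n);u=cv2.undistortPoints(np.float64(px).reshape(-1,1,2),K,D)[:,0]
    return -R.T@t,np.c_[u,np.ones(len(u))]@R      # unscaled: times depth
def plane(n,px,z):
    o,d=rays(n,px);return o+d*((z-o[2])/d[:,2])[:,None]
def cloud(n,mask,dep):
    v,u=np.nonzero(mask&(dep>0));o,d=rays(n,np.c_[u,v]);return o+d*dep[v,u][:,None]
def proj(n,X):
    K,D,R,t=cam(n);return cv2.projectPoints(np.float64(X).reshape(-1,1,3),cv2.Rodrigues(R)[0],t,K,D)[0][:,0]
def orange(p,amin=60):
    h=cv2.cvtColor(p,cv2.COLOR_BGR2HSV);m=cv2.inRange(h,(3,150,60),(22,255,255))
    k,l,s,c=cv2.connectedComponentsWithStats(m);return [(l==i,c[i]) for i in range(1,k) if s[i,4]>amin]
def rect(P):
    (x,y),(w,h),a=cv2.minAreaRect(np.float32(P[:,:2]*1000))
    if w<h:w,h,a=h,w,a+90
    return np.round([x,y,w,h,(a+90)%180-90],1)
E
python3 - <<'E'
from h import *
for n in("top","side"):
    p=cv2.imread(f'pics/{n}0.png');d=np.load(f'pics/{n}0.npy');print(n)
    for m,c in orange(p):
        P=cloud(n,m,d);z=P[:,2]
        if abs(P[:,1]).max()>.5: continue
        print(c.round(),len(P),'zpct',np.percentile(z,[2,50,90,99]).round(4),'all',rect(P),)
        for lo,hi in((.028,.037),(.044,.058)):
            Q=P[(z>lo)&(z<hi)]
            if len(Q)>10:print('   ',lo,len(Q),rect(Q),Q.mean(0).round(4))
p=cv2.imread('pics/top0.png');d=np.load('pics/top0.npy')
g=cv2.cvtColor(p,cv2.COLOR_BGR2GRAY)
full=cloud("top",np.ones_like(g,bool),d)
m=(cv2.inRange(g,0,100)>0)
k,l,s,c=cv2.connectedComponentsWithStats(m.astype(np.uint8))
for i in range(1,k):
    if s[i,4]>300:
        P=cloud("top",l==i,d);print(c[i].round(),s[i,4],rect(P),np.percentile(P[:,2],[2,50,98]).round(4))
E
```

```text
top
[160. 152.] 535 zpct [0.0357 0.0391 0.041  0.0422] all [748.9 281.9  95.4  57.4 -73.1]
    0.028 43 [750.  281.4  92.1  55.  -71. ] [0.7495 0.275  0.0361]
[347. 216.] 728 zpct [0.0066 0.0517 0.0552 0.0659] all [ 592.4 -158.2   86.3   50.6  -14.6]
    0.028 156 [ 592.  -155.4   83.    45.4  -13.2] [ 0.5846 -0.1522  0.0323]
    0.044 396 [ 590.  -155.9   50.    42.2  -14.4] [ 0.59   -0.1557  0.0533]
[268. 214.] 392 zpct [0.0095 0.0261 0.0376 0.04  ] all [596.5  28.4  53.3  48.6  88.7]
    0.028 67 [596.8  28.4  42.6  30.   -5.5] [0.5957 0.0263 0.0343]
[264. 279.] 770 zpct [0.0168 0.0518 0.055  0.0655] all [453.4  35.5  85.9  50.7 -30.8]
    0.028 186 [451.2  32.5  84.   45.9 -33.4] [0.4511 0.0287 0.0329]
    0.044 436 [450.1  35.1  50.6  42.3 -31. ] [0.4504 0.0346 0.0532]
[345. 283.] 325 zpct [0.0057 0.0355 0.0388 0.0401] all [ 435.6 -146.8   60.7   27.4  -22.3]
    0.028 75 [ 435.6 -146.6   34.    25.5  -20.3] [ 0.4358 -0.1473  0.0356]
side
[328. 179.] 614 zpct [0.0063 0.0315 0.053  0.0633] all [ 589.5 -150.4   85.2   50.2  -11.1]
    0.028 134 [ 590.2 -151.8   83.7   49.8  -12.7]
[... 1257 characters left out ...]
5 0.0083]
[162. 153.] 1426 [757.7 290.7 120.2  83.  -72. ] [-0.002   0.0383  0.0418]
[450. 166.] 1151 [ 712.4 -420.3  131.9   69.4  -57.3] [1.000e-04 1.113e-01 1.852e-01]
[307. 249.] 15500 [520.5 -63.2 324.1 263.3  87.2] [0.0001 0.0037 0.054 ]
[ 13. 238.] 728 [556.5 658.6 224.3  49.9   7.1] [-0.0028  0.0026  0.006 ]
[171. 214.] 2990 [606.4 261.1 178.9  99.8 -87.8] [-0.001   0.0038  0.0304]
[432. 267.] 521 [ 466.7 -365.7  119.4  113.4  -79.4] [-0.0024  0.0206  0.0254]
[159. 276.] 3379 [461.3 282.3 146.4 127.3 -85.1] [-0.0012  0.0041  0.0402]
[ 19. 323.] 305 [352.6 610.   67.4  29.7  33.6] [-0.0025  0.0019  0.0049]
[524. 368.] 6457 [ 215.5 -521.8  507.5  116.3  -72.3] [-0.0035 -0.0003  0.0029]
```

```bash
cat >> h.py <<'E'
from scipy.spatial.transform import Rotation as Ro
def go(x,y,z,yaw=None):
    """yaw deg of closing axis; print shift/turn in tool axes"""
    o=r.get_obs();T=Ro.from_rotvec(o["orientation"]).as_matrix();s=T.T@(np.array([x,y,z])-o["tcp_pos"])
    a=np.degrees(np.arctan2(T[1,1],T[0,1]));dy=0 if yaw is None else (yaw-a+90)%180-90
    print('shift',s.round(4),'turn rz',round(float(-np.radians(dy)),3),'closing yaw now',a.round(1),'q7',o["joints"][6].round(2),'t',o["clock"].round(2))
E
python3 - <<'E'
from h import *
A=np.ones((400,640),bool)
for n in("top","side"):
    d=np.load(f'pics/{n}0.npy');P=cloud(n,A,d)
    for nm,(x,y,h,w) in dict(bin=(.461,.282,.040,.09),tray=(.606,.261,.03,.1),stand=(.467,-.37,.025,.075)).items():
        q=P[(abs(P[:,0]-x)<(w if nm!='tray' else .066))&(abs(P[:,1]-y)<w)&(abs(P[:,2]-h)<.005)]
        print(n,nm,len(q),rect(q),q.mean(0).round(4))
go(.4354,-.145,.16,69); go(.4354,-.145,.078,69)
E
```

```text
top bin 427 [460.6 275.2 122.  121.3   5.6] [0.4605 0.276  0.0387]
top tray 428 [603.4 254.8 160.9  91.3 -87.3] [0.6029 0.2564 0.0288]
top stand 1691 [ 466.7 -361.4  107.4  106.5   34.2] [ 0.4666 -0.3604  0.0242]
side bin 611 [460.6 277.  124.7 120.9 -84.7] [0.4605 0.2809 0.0385]
side tray 550 [604.3 257.9 163.8  92.8 -87.7] [0.6026 0.2641 0.0285]
side stand 529 [ 463.2 -356.2  106.   104.3  -23.6] [ 0.464  -0.355   0.0233]Traceback (most recent call last):
  File "<stdin>", line 8, in <module>
  File "h.py", line 26, in go
    print('shift',s.round(4),'turn rz',round(float(-np.radians(dy)),3),'closing yaw now',a.round(1),'q7',o["joints"][6].round(2),'t',o["clock"].round(2))
                                                                                                                                     ^^^^^^^^^^^^^^^^
AttributeError: 'float' object has no attribute 'round'
```

```bash
sed -i 's/o\["clock"\].round(2)/round(o["clock"],2)/' h.py; python3 - <<'E'
from h import *
go(.4354,-.145,.17,69)
E
```

```text
shift [ 0.3617 -0.3918  0.1336] turn rz 0.708 closing yaw now -70.4 q7 -0.08 t 0.1
```

Units first: shifts go in mm and turns go in units of 0.2 rad. So 0.06 m is 60, -0.163 m is -163.

```bash

python3 drive.py '[{"tx":30, "ty":-33, "tz":11}, {"tx":60, "ty":-65, "tz":22}, {"tx":90, "ty":-98, "tz":33}, {"tx":120, "ty":-130, "tz":44}, {"tx":150, "ty":-163, "tz":55}]' 0.085 40
python3 drive.py '[{"tx":30, "ty":-33, "tz":11}, {"tx":60, "ty":-65, "tz":22}, {"tx":90, "ty":-98, "tz":33}, {"tx":120, "ty":-130, "tz":44}, {"tx":150, "ty":-163, "tz":55}]'
python3 drive.py '[{"tx":15.4, "ty":-16.4, "tz":6, "wz":0.7}, {"tx":31, "ty":-33, "tz":12, "wz":1.4}, {"tx":47, "ty":-50, "tz":18, "wz":2.1}, {"tx":61.7, "ty":-65.8, "tz":23.6, "wz":2.85}, {"tx":61.7, "ty":-65.8, "tz":23.6, "wz":3.54}]'
python3 -c "
from h import *
go(.4354,-.145,.078,69)"
```

```text
clock: 0.6
tcp_pos: [0.3133, -0.4303, 0.2483]
orientation: [-3.096, -0.534, 0.0]
contact_force: [1.0, -0.8, 0.5]
grip_width: 0.0846
gripper_force: 0.0
clock: 1.1
tcp_pos: [0.3999, -0.2267, 0.1935]
orientation: [3.096, 0.534, 0.0]
contact_force: [1.1, 0.2, 0.2]
grip_width: 0.0854
gripper_force: 0.0
clock: 1.6
tcp_pos: [0.4365, -0.1425, 0.1696]
orientation: [-3.087, 0.574, 0.002]
contact_force: [-0.3, -0.1, 0.6]
grip_width: 0.0851
gripper_force: 0.0
shift [-0.      0.0028  0.0915] turn rz -0.001 closing yaw now -111.1 q7 -1.78 t 1.6
```

```bash

python3 drive.py '[{"ty":2.8, "tz":40}, {"ty":2.8, "tz":70}, {"ty":2.8, "tz":90.5}, {"ty":2.8, "tz":90.5}]'
python3 drive.py '[{}, {}, {}, {}, {}]' 0 40
python3 drive.py '[{"tz":-40}, {"tz":-80}, {"tz":-90}, {"tz":-90}]'
python3 -c "
from h import *
go(.604,.2563,.17,92.5)"
```

```text
clock: 2.0
tcp_pos: [0.433, -0.1477, 0.0775]
orientation: [-3.089, 0.571, 0.009]
contact_force: [-0.0, 0.8, -0.6]
grip_width: 0.0853
gripper_force: 0.0
clock: 2.5
tcp_pos: [0.4354, -0.1484, 0.0808]
orientation: [3.089, -0.572, 0.003]
contact_force: [-1.1, 0.9, 6.8]
grip_width: 0.0259
gripper_force: 39.6
clock: 2.9
tcp_pos: [0.4358, -0.1485, 0.1717]
orientation: [3.089, -0.572, 0.007]
contact_force: [0.5, -0.5, -0.8]
grip_width: 0.0252
gripper_force: 39.5
shift [ 0.012  -0.4382  0.002 ] turn rz -0.41 closing yaw now -111.0 q7 -1.77 t 2.9
```

```bash

python3 drive.py '[{"tx":3, "ty":-44}, {"tx":6, "ty":-90}, {"tx":8, "ty":-137}, {"tx":10, "ty":-185}, {"tx":12, "ty":-232}]'
python3 drive.py '[{"ty":-44, "wz":-0.5}, {"ty":-90, "wz":-1}, {"ty":-137, "wz":-1.5}, {"ty":-185, "wz":-2.05}, {"ty":-206, "tz":2, "wz":-2.05}]'
python3 -c "
from h import *
go(.604,.2563,.084,92.5)"
```

```text
clock: 3.4
tcp_pos: [0.5287, 0.0658, 0.1681]
orientation: [3.088, -0.572, -0.003]
contact_force: [-0.2, -1.0, -0.8]
grip_width: 0.0252
gripper_force: 39.6
clock: 3.9
tcp_pos: [0.6024, 0.262, 0.166]
orientation: [-3.138, -0.081, 0.002]
contact_force: [0.0, -0.6, 0.4]
grip_width: 0.0251
gripper_force: 39.5
shift [0.0014 0.006  0.082 ] turn rz 0.008 closing yaw now -87.0 q7 -2.15 t 3.9
```

```bash

python3 drive.py '[{"tx":1, "ty":4, "tz":40}, {"tx":1, "ty":4, "tz":70}, {"tx":1, "ty":4, "tz":80}, {"tx":1, "ty":4, "tz":80}]'
python3 drive.py '[{}, {}, {}]' 0.05
python3 drive.py '[{"tz":-30}, {"tz":-70}, {"tz":-90}, {"tz":-90}]'
python3 -c "
from h import *
go(.5967,.0295,.17)"
```

```text
clock: 4.3
tcp_pos: [0.6023, 0.2517, 0.0849]
orientation: [3.139, 0.069, -0.008]
contact_force: [0.3, -0.3, -0.5]
grip_width: 0.0255
gripper_force: 39.5
clock: 4.6
tcp_pos: [0.6048, 0.2528, 0.0895]
orientation: [-3.14, -0.068, -0.004]
contact_force: [-0.1, 0.2, 0.3]
grip_width: 0.0502
gripper_force: 0.0
clock: 5.0
tcp_pos: [0.6061, 0.2535, 0.1829]
orientation: [-3.137, -0.068, -0.012]
contact_force: [-0.6, -0.0, -0.2]
grip_width: 0.0501
gripper_force: 0.0
shift [-0.0192  0.2235  0.012 ] turn rz -0.0 closing yaw now -87.5 q7 -2.14 t 5.0
```

```bash

python3 drive.py '[{"tx":-4, "ty":45}, {"tx":-8, "ty":90}, {"tx":-12, "ty":135}, {"tx":-16, "ty":180, "tz":6}, {"tx":-19, "ty":223.5, "tz":12}]' 0.085
python3 drive.py '[{}]'
python3 -c "
from h import *
go(.5967,.0295,.0785)
p,d=r.grab_frame('top');P=cloud('top',orange(p)[0][0],d)
for m,c in orange(p):
    P=cloud('top',m,d);print(c.round(),rect(P),np.percentile(P[:,2],[2,95]).round(4))
cv2.imwrite('pics/t1.png',cv2.resize(p[120:320,110:460],None,fx=2,fy=2))"
```

```text
clock: 5.5
tcp_pos: [0.5942, 0.0263, 0.1657]
orientation: [3.141, 0.068, 0.001]
contact_force: [0.5, -0.5, -0.6]
grip_width: 0.0851
gripper_force: 0.0
clock: 5.6
tcp_pos: [0.5936, 0.0193, 0.1645]
orientation: [3.136, 0.052, -0.004]
contact_force: [0.6, 0.0, 0.5]
grip_width: 0.0851
gripper_force: 0.0
shift [ 0.0037 -0.0105  0.086 ] turn rz -0.0 closing yaw now -88.1 q7 -1.79 t 5.6
[159. 152.] [748.1 281.8  94.6  56.8 -72.2] [0.0355 0.0412]
[347. 216.] [ 592.5 -157.8   86.4   50.4  -15. ] [0.0073 0.0565]
[172. 215.] [601.9 250.1  59.6  26.5   3.3] [0.01   0.0389]
```

View pics/t1.png

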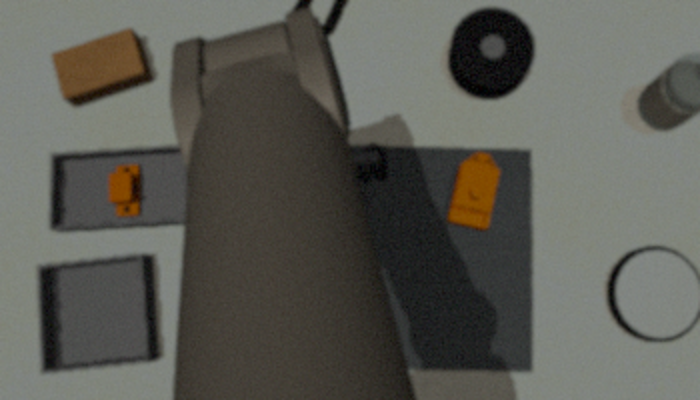

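The block lies upright in the tray (crop 125,190), and boat A's bow points up (+x). Next is the knob.

```bash

python3 drive.py '[{"tz":30}, {"tz":60}, {"tz":60}]'
python3 -c "
from h import *
go(.5967,.0295,.080)"
```

```text
clock: 5.95
tcp_pos: [0.5921, 0.0297, 0.1024]
orientation: [-3.141, -0.072, 0.011]
contact_force: [-0.7, -0.6, 0.5]
grip_width: 0.085
gripper_force: 0.0
shift [0.0047 0.0004 0.0224] turn rz -0.0 closing yaw now -87.4 q7 -1.82 t 5.95
```

```bash

python3 drive.py '[{"tx":4, "tz":15}, {"tx":4, "tz":22}, {"tx":4, "tz":22}]'
python3 drive.py '[{}, {}, {}, {}]' 0 40
python3 drive.py '[{"tz":-40}, {"tz":-80}, {"tz":-90}, {"tz":-90}]'
python3 -c "
from h import *
go(.4606,.276,.17)"
```

```text
clock: 6.25
tcp_pos: [0.5987, 0.0289, 0.0834]
orientation: [-3.141, -0.07, 0.001]
contact_force: [-0.5, -0.5, 0.1]
grip_width: 0.0851
gripper_force: 0.0
clock: 6.65
tcp_pos: [0.5992, 0.0286, 0.0849]
orientation: [-3.141, -0.068, -0.002]
contact_force: [-1.9, -0.2, 5.7]
grip_width: 0.0497
gripper_force: 40.8
clock: 7.05
tcp_pos: [0.5999, 0.0286, 0.1761]
orientation: [-3.141, -0.068, -0.007]
contact_force: [-0.7, 0.6, -0.9]
grip_width: 0.049
gripper_force: 41.7
shift [-0.1284 -0.2533  0.0055] turn rz -0.0 closing yaw now -87.5 q7 -1.79 t 7.05
```

```bash

python3 drive.py '[{"tx":-20, "ty":-40}, {"tx":-40, "ty":-80}, {"tx":-60, "ty":-120}, {"tx":-80, "ty":-160}, {"tx":-100, "ty":-200}]'
python3 drive.py '[{"tx":-20, "ty":-35}, {"tx":-28, "ty":-53}, {"tx":-28, "ty":-53}, {"tx":-28, "ty":-53}]'
python3 -c "
from h import *
go(.4606,.276,.087)"
```

```text
clock: 7.55
tcp_pos: [0.4882, 0.2248, 0.1721]
orientation: [3.14, 0.068, -0.004]
contact_force: [1.1, 0.5, 0.4]
grip_width: 0.0494
gripper_force: 41.7
clock: 7.95
tcp_pos: [0.4592, 0.2751, 0.1725]
orientation: [3.139, 0.07, -0.003]
contact_force: [-0.4, -0.6, -0.6]
grip_width: 0.0493
gripper_force: 41.7
shift [ 0.0016 -0.001   0.0855] turn rz -0.0 closing yaw now -87.4 q7 -2.32 t 7.95
```

```bash

python3 drive.py '[{"tz":40}, {"tz":70}, {"tz":82}, {"tz":82}]'
python3 drive.py '[{}, {}, {}]' 0.068
python3 drive.py '[{"tz":-30}, {"tz":-70}, {"tz":-90}, {"tz":-90}]'
python3 -c "
from h import *
go(.447,.0376,.17,58)"
```

```text
clock: 8.35
tcp_pos: [0.4594, 0.2737, 0.09]
orientation: [3.138, 0.066, -0.005]
contact_force: [-0.4, -0.5, -0.2]
grip_width: 0.049
gripper_force: 41.7
clock: 8.65
tcp_pos: [0.4606, 0.276, 0.0931]
orientation: [-3.14, -0.068, -0.003]
contact_force: [-0.0, -0.1, 0.4]
grip_width: 0.068
gripper_force: 0.0
clock: 9.05
tcp_pos: [0.4616, 0.277, 0.1859]
orientation: [-3.137, -0.068, -0.01]
contact_force: [-0.4, 1.1, -0.9]
grip_width: 0.0681
gripper_force: 0.0
shift [-0.0251  0.2386  0.0148] turn rz 0.602 closing yaw now -87.5 q7 -2.32 t 9.05
```

Scaled: 0.08 m is 80, 0.21 m is 210, 0.602 rad is 3.01.

```bash

python3 drive.py '[{"tx":-4, "ty":40, "wz":0.6}, {"tx":-8, "ty":80, "wz":1.2}, {"tx":-13, "ty":125, "tz":5, "wz":1.8}, {"tx":-18, "ty":170, "tz":8, "wz":2.4}, {"tx":-22, "ty":210, "tz":10, "wz":3.01}]' 0.085
python3 -c "
from h import *
go(.447,.0376,.1,58)"
```

```text
clock: 9.55
tcp_pos: [0.4461, 0.0627, 0.1714]
orientation: [3.017, -0.874, -0.0]
contact_force: [0.7, 0.2, 0.1]
grip_width: 0.0851
gripper_force: 0.0
shift [0.0142 0.0207 0.0715] turn rz -0.005 closing yaw now -122.3 q7 -2.45 t 9.55
```

```bash

python3 drive.py '[{"tx":14, "ty":21}, {"tx":14, "ty":21, "tz":30}, {"tx":14, "ty":21, "tz":60}, {"tx":14, "ty":21, "tz":68}, {"tx":14, "ty":21, "tz":68}]'
python3 -c "
from h import *
go(.447,.0376,.078,58)
p,d=r.grab_frame('side');cv2.imwrite('pics/s1.png',cv2.resize(p[140:340,200:460],None,fx=3,fy=3))"
```

```text
clock: 10.05
tcp_pos: [0.4468, 0.0397, 0.1029]
orientation: [3.019, -0.864, -0.004]
contact_force: [0.2, 0.5, 1.4]
grip_width: 0.085
gripper_force: 0.0
shift [0.0013 0.0016 0.0249] turn rz 0.001 closing yaw now -122.0 q7 -2.41 t 10.05
```

View pics/s1.png

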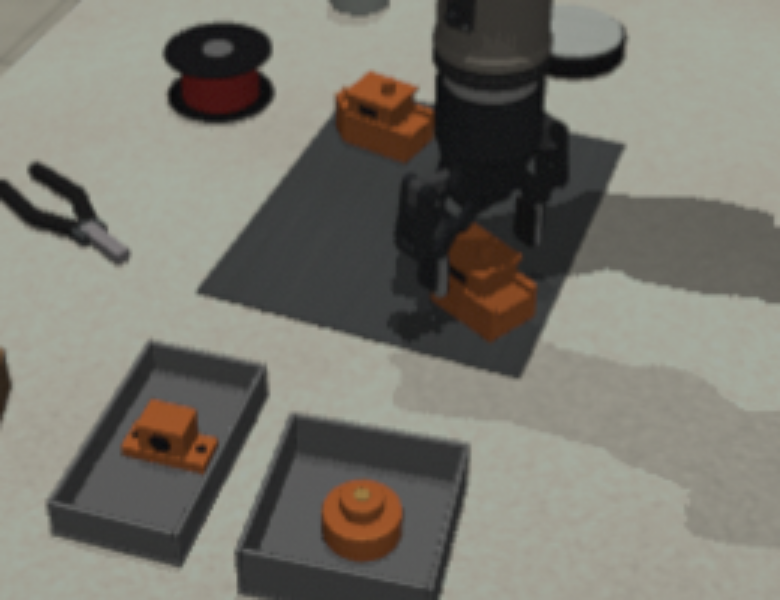

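The knob sits in the bin (crop 362,520), the block in the tray (170,435), and the fingers straddle boat B. Next I grip it and weigh it.

```bash

python3 drive.py '[{"ty":1, "tz":12}, {"ty":1, "tz":23}, {"ty":1, "tz":23}]'
python3 drive.py '[{}, {}, {}, {}]' 0 50
python3 drive.py '[{"tz":-20}, {"tz":-40}, {"tz":-40}, {"tz":-40}]'
for i in 1 2 3 4; do python3 drive.py '[{}]' | grep contact; done
python3 -c "
from h import *
go(.447,.0376,.078,58)
p,d=r.grab_frame('side');cv2.imwrite('pics/s2.png',cv2.resize(p[140:340,200:460],None,fx=3,fy=3))"
```

```text
clock: 10.4
tcp_pos: [0.4466, 0.0389, 0.0798]
orientation: [3.019, -0.865, -0.002]
contact_force: [-0.6, -0.6, 0.4]
grip_width: 0.0849
gripper_force: 0.0
clock: 10.8
tcp_pos: [0.4474, 0.0388, 0.0814]
orientation: [-3.02, 0.865, -0.001]
contact_force: [-1.0, -1.4, 4.7]
grip_width: 0.0449
gripper_force: 51.9
clock: 11.2
tcp_pos: [0.4472, 0.0388, 0.1207]
orientation: [-3.02, 0.865, -0.001]
contact_force: [-0.5, -0.2, -3.2]
grip_width: 0.0452
gripper_force: 53.0
contact_force: [0.1, 0.3, -4.8]
contact_force: [-0.1, -0.2, -2.8]
contact_force: [-0.2, -0.3, -3.5]
contact_force: [0.2, -0.9, -4.1]
shift [0.0007 0.001  0.0424] turn rz 0.0 closing yaw now -122.0 q7 -2.41 t 11.6
```

View pics/s2.png

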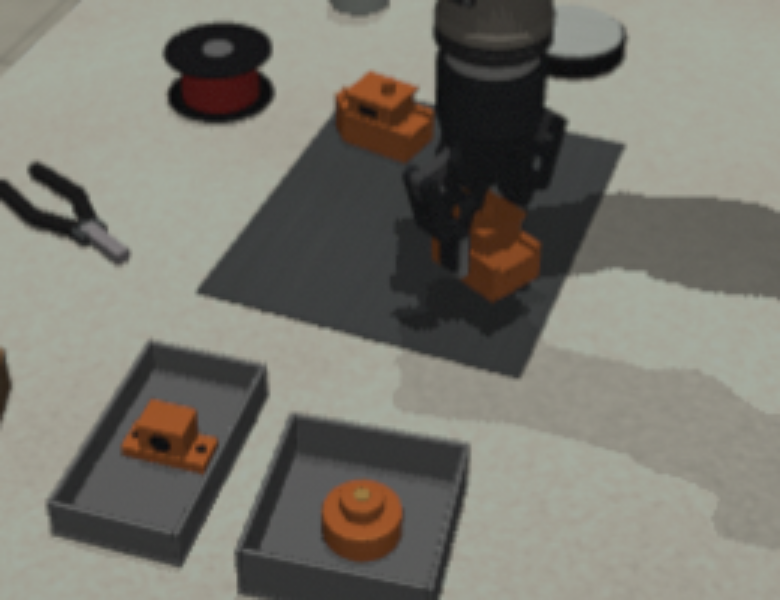

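Boat B is lifted level at about 3.7 N, so it is the heavy one. I put it back and go to boat A.

```bash

python3 drive.py '[{"tz":20}, {"tz":35}, {"tz":39.5}, {"tz":39.5}]'
python3 drive.py '[{}, {}, {}, {}]' 0.085
python3 drive.py '[{"tz":-30}, {"tz":-70}, {"tz":-100}, {"tz":-100}]'
python3 -c "
from h import *
go(.586,-.153,.17,76)"
```

```text
clock: 12.05
tcp_pos: [0.4471, 0.0389, 0.0815]
orientation: [3.02, -0.865, -0.001]
contact_force: [0.4, -0.1, -3.3]
grip_width: 0.0452
gripper_force: 53.7
clock: 12.45
tcp_pos: [0.4474, 0.0389, 0.0815]
orientation: [-3.02, 0.866, -0.001]
contact_force: [-0.8, 0.2, 0.2]
grip_width: 0.0851
gripper_force: 0.0
clock: 12.85
tcp_pos: [0.4495, 0.0392, 0.1849]
orientation: [-3.017, 0.865, -0.011]
contact_force: [1.0, 0.3, -0.6]
grip_width: 0.0851
gripper_force: 0.0
shift [0.2176 0.0907 0.0157] turn rz -0.314 closing yaw now -122.0 q7 -2.39 t 12.85
```

```bash

python3 drive.py '[{"tx":44, "ty":18, "wz":-0.3}, {"tx":88, "ty":36, "wz":-0.6}, {"tx":132, "ty":55, "tz":5, "wz":-0.95}, {"tx":176, "ty":73, "tz":10, "wz":-1.25}, {"tx":217.6, "ty":90.7, "tz":13, "wz":-1.57}]'
python3 drive.py '[{}, {"tz":30}, {"tz":60}, {"tz":60}]'
python3 -c "
from h import *
go(.586,-.153,.0795,76)
p,d=r.grab_frame('side');cv2.imwrite('pics/s3.png',cv2.resize(p[140:340,200:460],None,fx=3,fy=3))"
```

```text
clock: 13.35
tcp_pos: [0.5842, -0.1552, 0.1669]
orientation: [-3.119, 0.379, 0.002]
contact_force: [0.9, 0.9, 1.1]
grip_width: 0.0852
gripper_force: 0.0
clock: 13.75
tcp_pos: [0.5805, -0.1524, 0.1039]
orientation: [-3.118, 0.382, 0.014]
contact_force: [-0.3, -0.1, 0.0]
grip_width: 0.0847
gripper_force: 0.0
shift [ 0.0057 -0.0007  0.0244] turn rz 0.0 closing yaw now -104.0 q7 -1.72 t 13.75
```

View pics/s3.png

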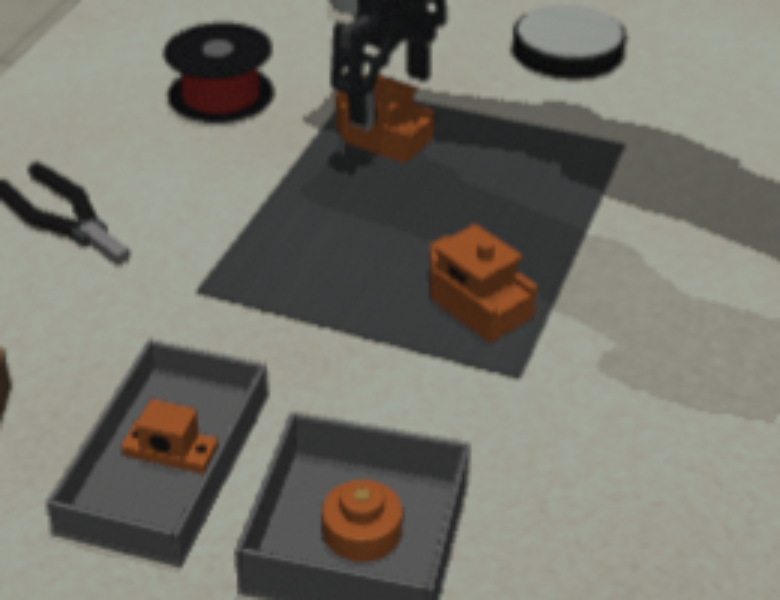

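Boat B stands upright again (485,285), and the fingers straddle boat A. I lower, grip and lift.

```bash

python3 drive.py '[{"tx":2, "tz":12}, {"tx":2, "tz":23}, {"tx":2, "tz":23}]'
python3 drive.py '[{}, {}, {}, {}]' 0 50
python3 drive.py '[{"tz":-20}, {"tz":-40}, {"tz":-40}, {"tz":-40}]'
for i in 1 2 3 4; do python3 drive.py '[{}]' | grep contact; done
python3 -c "
from h import *
go(.586,-.153,.0795,76)"
```

```text
clock: 14.1
tcp_pos: [0.5852, -0.1536, 0.0844]
orientation: [-3.118, 0.382, 0.002]
contact_force: [0.5, 0.3, 0.1]
grip_width: 0.085
gripper_force: 0.0
clock: 14.5
tcp_pos: [0.5862, -0.1539, 0.0862]
orientation: [3.118, -0.383, 0.002]
contact_force: [-0.7, 0.7, 4.0]
grip_width: 0.0449
gripper_force: 52.5
clock: 14.9
tcp_pos: [0.5857, -0.1539, 0.1254]
orientation: [3.118, -0.383, 0.001]
contact_force: [-0.9, -0.4, -2.3]
grip_width: 0.045
gripper_force: 51.8
contact_force: [0.5, 0.1, -0.7]
contact_force: [-0.3, -0.5, -0.7]
contact_force: [-0.4, -0.0, -1.8]
contact_force: [-0.3, 0.6, -1.1]
shift [ 0.0004 -0.0009  0.0453] turn rz 0.0 closing yaw now -104.0 q7 -1.71 t 15.3
```

Boat A weighs about 1.1 N, so it is the light one. I set it down and return to B.

```bash

python3 drive.py '[{"tz":20}, {"tz":35}, {"tz":39.3}, {"tz":39.3}]'
python3 drive.py '[{}, {}, {}, {}]' 0.085
python3 drive.py '[{"tz":-30}, {"tz":-70}, {"tz":-90}, {"tz":-90}]'
python3 -c "
from h import *
go(.447,.0386,.17,58)
for n in ('side',):
    p,d=r.grab_frame(n)
    for m,c in orange(p):
        P=cloud(n,m,d);z=P[:,2]
        for lo,hi in((.044,.058),):
            Q=P[(z>lo)&(z<hi)]
            if len(Q)>10:print('   ',c,len(Q),rect(Q),Q.mean(0).round(4))
cv2.imwrite('pics/s4.png',cv2.resize(p[140:340,200:460],None,fx=3,fy=3))"
```

```text
clock: 15.7
tcp_pos: [0.5849, -0.1536, 0.0862]
orientation: [-3.118, 0.383, 0.004]
contact_force: [-4.5, 1.4, 8.7]
grip_width: 0.0448
gripper_force: 53.0
clock: 16.1
tcp_pos: [0.5857, -0.1538, 0.0858]
orientation: [3.118, -0.383, -0.0]
contact_force: [0.9, 0.3, -0.1]
grip_width: 0.0849
gripper_force: 0.0
clock: 16.5
tcp_pos: [0.5877, -0.1542, 0.1795]
orientation: [3.118, -0.383, 0.01]
contact_force: [-0.1, -0.2, 1.0]
grip_width: 0.0849
gripper_force: 0.0
shift [-0.1832 -0.1531  0.0084] turn rz 0.314 closing yaw now -104.0 q7 -1.71 t 16.5
    [328.34444444 178.93333333] 173 [ 588.4 -151.7   53.4   43.1  -12.5] [ 0.5869 -0.147   0.0516]
    [360.19955157 233.64573991] 294 [450.   37.8  51.6  45.3 -30.6] [0.4499 0.0414 0.0518]
```

View pics/s4.png

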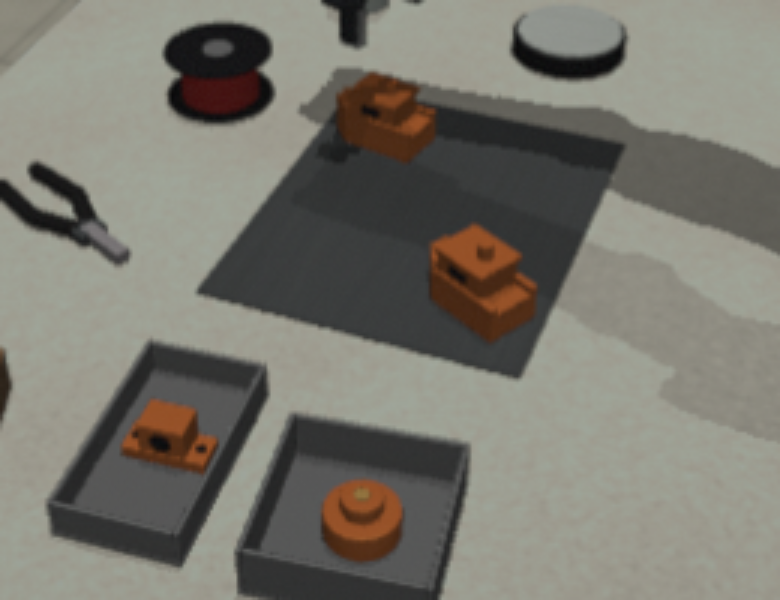

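Both boats stand upright on the plate at (385,115) and (485,285). I go back to B.

```bash

python3 drive.py '[{"tx":-37, "ty":-31, "wz":0.3}, {"tx":-74, "ty":-62, "wz":0.6}, {"tx":-110, "ty":-92, "wz":0.95}, {"tx":-147, "ty":-123, "wz":1.25}, {"tx":-183.2, "ty":-153.1, "tz":8, "wz":1.57}]'
python3 drive.py '[{}, {"tz":30}, {"tz":60}, {"tz":60}, {"tz":60}]'
python3 -c "
from h import *
go(.447,.0386,.0805,58)"
```

```text
clock: 17.05
tcp_pos: [0.4434, 0.0403, 0.1675]
orientation: [3.019, -0.87, -0.0]
contact_force: [0.8, 1.1, 0.2]
grip_width: 0.0845
gripper_force: 0.0
clock: 17.55
tcp_pos: [0.4445, 0.0385, 0.1075]
orientation: [3.019, -0.866, -0.004]
contact_force: [-0.3, -0.8, 0.0]
grip_width: 0.0851
gripper_force: 0.0
shift [ 0.0021 -0.0015  0.027 ] turn rz -0.0 closing yaw now -122.0 q7 -2.4 t 17.55
```

```bash

python3 drive.py '[{"tx":1, "ty":-1, "tz":12}, {"tx":1, "ty":-1, "tz":25.5}, {"tx":1, "ty":-1, "tz":25.5}]'
python3 drive.py '[{}, {}, {}, {}]' 0 60
python3 drive.py '[{"tz":-30}, {"tz":-60}, {"tz":-90}, {"tz":-120}, {"tz":-120}]'
python3 -c "
from h import *
go(.465,-.359,.202)
go(.463,-.362,.202)"
```

```text
clock: 17.85
tcp_pos: [0.4462, 0.0392, 0.0819]
orientation: [3.02, -0.866, -0.001]
contact_force: [-0.3, 0.6, -0.3]
grip_width: 0.0853
gripper_force: 0.0
clock: 18.25
tcp_pos: [0.4467, 0.0393, 0.0834]
orientation: [-3.02, 0.865, -0.002]
contact_force: [-1.6, -1.4, 7.6]
grip_width: 0.0446
gripper_force: 61.5
clock: 18.75
tcp_pos: [0.4481, 0.0396, 0.206]
orientation: [-3.017, 0.865, -0.01]
contact_force: [0.1, 0.4, -3.0]
grip_width: 0.045
gripper_force: 64.1
shift [0.2255 0.3291 0.0035] turn rz -0.0 closing yaw now -122.0 q7 -2.38 t 18.75
shift [0.2254 0.3327 0.0035] turn rz -0.0 closing yaw now -122.0 q7 -2.38 t 18.75
```

```bash

python3 drive.py '[{"tx":20, "ty":30}, {"tx":43, "ty":63}, {"tx":67, "ty":98}, {"tx":90, "ty":132}, {"tx":113, "ty":165}]'
python3 drive.py '[{"tx":23, "ty":33}, {"tx":46, "ty":67}, {"tx":70, "ty":102}, {"tx":90, "ty":132}, {"tx":105, "ty":153}]'
python3 drive.py '[{"tx":7, "ty":11, "tz":4}, {"tx":7, "ty":11, "tz":4}, {"tx":7, "ty":11, "tz":4}, {"tx":7, "ty":11, "tz":4}, {"tx":7, "ty":11, "tz":4}]'
python3 drive.py '[{}, {}, {}]'
python3 -c "
from h import *
go(.463,-.357,.202)
for n in ('top','side'):
    p,d=r.grab_frame(n)
    for m,c in orange(p):
        P=cloud(n,m,d)
        if abs(P[:,1]).max()<.5: print(n,c.round(),len(P),rect(P),np.percentile(P[:,2],[2,50,98]).round(4))
cv2.imwrite('pics/s5.png',cv2.resize(p[60:340,200:480],None,fx=2,fy=2))"
```

```text
clock: 19.25
tcp_pos: [0.4537, -0.162, 0.2013]
orientation: [3.02, -0.865, -0.003]
contact_force: [0.0, 0.1, -3.0]
grip_width: 0.0446
gripper_force: 64.2
clock: 19.75
tcp_pos: [0.4613, -0.3485, 0.2009]
orientation: [3.018, -0.869, -0.003]
contact_force: [-0.9, 0.9, -3.4]
grip_width: 0.0444
gripper_force: 64.2
clock: 20.25
tcp_pos: [0.4633, -0.3573, 0.1985]
orientation: [-3.02, 0.862, 0.0]
contact_force: [-0.2, -0.3, -3.0]
grip_width: 0.0451
gripper_force: 64.2
clock: 20.55
tcp_pos: [0.463, -0.3587, 0.1987]
orientation: [3.02, -0.865, 0.0]
contact_force: [-0.5, -1.0, -3.0]
grip_width: 0.0449
gripper_force: 64.2
shift [-0.0009 -0.0014 -0.0033] turn rz -0.0 closing yaw now -122.0 q7 -1.52 t 20.55
top [159. 152.] 469 [747.9 281.6  95.2  57.5 -71.7] [0.0354 0.039  0.0422]
top [347. 216.] 728 [ 593.3 -158.7   90.8   50.5  -14. ] [0.0053 0.0522 0.065 ]
top [172. 215.] 290 [601.7 250.   60.   26.6   3.1] [0.0098 0.0354 0.0394]
top [160. 277.] 391 [457.4 271.5  49.3  46.7  89.8] [0.022  0.0262 0.0398]
top [455. 277.] 264 [ 444.2 -347.6   43.1   25.2   58. ] [0.1406 0.1442 0.17  ]
side [399. 114.] 312 [ 450.6 -347.2   47.9   47.7  -28.4] [0.1238 0.1452 0.1752]
side [328. 179.] 621 [ 575.3 -154.    89.6   83.1   34.6] [0.0067 0.0307 0.061 ]
side [256. 285.] 425 [601.3 255.2  60.3  26.5   6. ] [0.0067 0.024  0.0395]
side [320. 313.] 558 [456.2 279.   47.3  45.   22. ] [0.0081 0.0254 0.039 ]
```

View pics/s5.png

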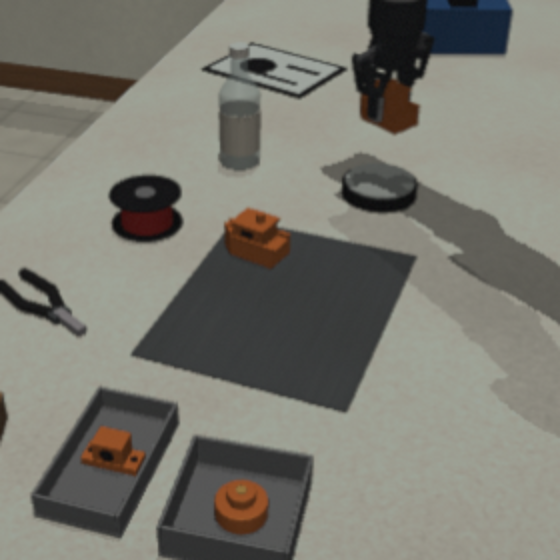

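The heavy boat is held level over the stand, with its keel at about z 0.12 (roughly 10 cm above the top). Boat A stands on the plate and the knob and block are in place.

```bash
python3 -c "
from bench import r
print(r.hand_in())"
```

```text
the job is handed in; nothing more can be done
None
```

The job is handed in at about 21 s of the 72 s allowed, though `hand_in` returned no verdict: the knob is in the bin, the block is in the tray, the lighter boat (about 1.1 N) stands upright on the plate, and the heavier one (about 3.5 N) is held upright and still over the stand with its keel about 10 cm above the top.

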